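Fold away the bread-slicing guide

TASK

Slicing is over: fold the wooden bread-slicing guide down flat where it stands. First swing its end stop flat against the inside of the wall that carries it, then fold that wall with the stop down onto the base board, and last fold the other wall down flat on top of it. Let go at the end and leave the guide and the things around it where they are.

Things in the scene. Friction and masses are not known exactly. Their poses are not given: they have to be found in the camera images.
- guide: Folding bread-slicing guide, loose on the counter, about 1.2 kg: dark wooden base board 220 x 188 mm on rubber feet (slides if pushed with over about 6 N), upper face 21 mm above the counter. Origin: centre of its underside; z up, x along the loaf channel, end stop at the +x end; +y points to the wall that carries the stop. Two slotted walls stand on rails along the long sides, 136 mm apart.
- low_hinge (a point): Middle of the hinge line of the +y wall (the one with the stop), fixed on the base: in the guide's frame x 0, y +68, z 31 mm; the line runs along x. Each wall is 170 mm long (x -85 to +85), 122 mm high, 10 mm thick, hinged on its lower inner edge: upright, this one fills y +68 to +78 and stands on a rail 10 mm high.
- high_hinge (a point): Middle of the hinge line of the -y wall, fixed on the base: in the guide's frame x 0, y -68, z 42.5 mm; the line runs along x. Upright, the wall fills y -68 to -78 and stands on a taller rail, 21 mm high, so that it folds over the other wall. Folded first, it blocks the other one.
- low_wall_top (a point): Middle of the top edge of the +y wall (moves with it), 122 mm above its hinge line, mid thickness.
- high_wall_top (a point): Middle of the top edge of the -y wall (moves with it), 122 mm above its hinge line, mid thickness.
- stop_hinge (a point): Lower end of the end stop's upright hinge line, on the inner face of the +y wall (moves with that wall), 78 mm from the wall's middle towards +x, 6 mm above the wall's hinge line; the line runs up the wall.
- end_stop_tip (a point): Upper corner of the end stop at its free edge (moves with it). The stop is a plain panel reaching 95 mm from its hinge line, 8 mm thick, 108 mm high, its top 8 mm below the wall's. Set up, it stands across the +x end of the channel, outer face 9 mm beyond the hinge line; folded, that face lies 9 mm off the wall's inner face. Left sticking out, it hits the base and its wall cannot go down.
- end_stop (a joint): Hinge of the end stop, rad: 0 = square across the channel, 1.571 = folded flat against its wall; the free edge swings towards -x and +y. Stiff by friction, no spring: stays where left; about 1 N at its free edge moves it.
- low_wall (a joint): Hinge of the +y wall, rad: 0 = upright (outward limit), 1.571 = folded inward flat; its upper side is then 41 mm above the counter. Stiff by friction, no spring: stays where left; 2 to 3 N at its upper edge moves it.
- high_wall (a joint): Hinge of the -y wall, rad: 0 = upright (outward limit), 1.571 = folded inward flat over the other wall; its upper side is then 52.5 mm above the counter. As stiff as the other wall's.
- loaf_end: The cut loaf, a bystander 85 x 114 x 112 mm (x, y, height) beyond the +x end of the guide. Origin: centre of its underside.
- bread_knife: Bread knife, a bystander lying flat on the -y side of the guide, along it, 320 mm long, at most 34 mm wide and 22 mm high, wooden handle to -x. Origin: on the counter under its middle.
- jam_jar: Glass jar with a dark lid, a bystander off the -x end of the guide, 72 mm across, 90 mm high. Origin: centre of its underside.
- biscuit_tin: Short round tin, a bystander on the +y side of the guide towards its -x end, 87 mm across, 85 mm high. Origin: centre of its underside.
- tall_tin: Tall round tin, a bystander far to one side, 93 mm across, 130 mm high. Origin: centre of its underside.
- bagged_loaf: Whole loaf in a clear bag, a bystander far to one side, 118 x 111 x 162 mm high. Origin: centre of its underside.

How it is judged:
On the way, in this order (a step that is already met when the one before it is completed fails the run):
1. the end stop is folded flat against its wall, the wall still standing (value of joint end_stop above 1.42 rad and value of joint low_wall below 0.5 rad), for 0.1 s.
2. the wall with the stop is folded down flat, the other wall still standing (value of joint low_wall above 1.5 rad and value of joint end_stop above 1.42 rad and value of joint high_wall below 0.6 rad), for 0.1 s.
At the end, for the whole second after the job is handed in: The end stop (within 0.12 rad), the wall that carries it and the other wall (each within 0.07 rad) are folded flat; the guide lies level and still on the counter, within 60 mm of where it stood (value of joint end_stop above 1.45 rad and value of joint each of low_wall, high_wall above 1.5 rad and linear speed of guide below 0.02 m/s and angle between guide's own z axis and vertical below 0.05 rad and height (world z) of guide below 0.01 m and distance of guide from where it was at the start of the episode below 0.06 m); the robot touches nothing.
It fails at once if a bystander is shifted by more than 40 mm (distance of any of loaf_end, bread_knife, jam_jar, biscuit_tin, tall_tin, bagged_loaf from where it was at the start of the episode above 0.04 m).
It also fails if it takes over 51 s, if anything falls off the work surface, if the arm or the gripper's body presses on something with over 40 N, if the wrist force passes 120 N, or if a joint passes its speed limit or range.

ROBOT

A 7-joint arm with a two-finger parallel gripper is mounted at the origin on the work surface. World frame = base frame: x ahead of the robot, y to its left, z up, the work surface at z = 0. Lengths are in m, angles in rad, forces in N, time in s.
With the tool pointing down it reaches from about 0.425 to 0.925 m from the base axis. Payload 6.8 kg.
Tool frame: the origin (TCP) lies midway between the tips of the shut fingers; the grasp point (between the pads) lies 19 mm behind it (grip_point_offset is the z of the grasp point in the tool frame, in m); z points along the fingers, y is the line along which they close (so a half turn about z gives the same grasp; the last joint's range is limited). The gripper opens to 85 mm and grips with 20 to 120 N. Pads are 22 mm wide; open, the fingers measure 114 mm over their backs; the gripper's body (76 mm by 85 mm) begins 54 mm behind the grasp point. The pads swing forward as they close: fully open they stand 13 mm farther back than shut.
Start: joints at [1.044, 0.477, 0.022, 1.555, -0.011, 1.109, -0.083], TCP at [0.275, -0.617, 0.208] pointing down, gripper open.
Joint ranges: [-2.96, 2.96], [-0.34, 2.1], [-1.41, 1.46], [0.24, 2.44], [-1.37, 4.51], [0.17, 1.92], [-2.96, 2.96]. Speed limits (rad/s): [2.39, 2.39, 3.14, 3.14, 3.14, 3.14, 3.14].

INTERFACE

Orientations are given as a rotation vector (axis times angle).
In Python, from bench import get_obs, grab_frame, calibration, hand_in, grip_point_offset gives the robot as it stands.
- The arm moves only by the shell command python3 -m pendant 'ROWS' [OPENING] [FORCE]. ROWS is a JSON object of lists of equal length, an entry for each row: "translation": the shift along the world's x, y, z in units of 25 mm (1.0 is 25 mm), a list of three; "delta_rot": the turn, a rotation vector about the world's x, y, z in units of 5 degrees (1.0 is 5 degrees), a list of three. In form: {"translation": [[dx, dy, dz], ...], "delta_rot": [[rx, ry, rz], ...]}. A call has 1 to 12 rows; each row is the pose to reach, as a shift and turn from the pose commanded when the call began; what a row does not reach only later rows make up. A row lasts 1/8 s, in which the tool goes at most 62.5 mm and 10.7 degrees, less where a joint would pass 70% of its speed; a pose out of reach is approached as far as the arm can. A call with a gripper value outside its range is refused whole. OPENING is the opening, from 0 (shut) to 1 (fully open), set as the call begins (- or left out, the last holds). The fingers move at their own pace and stop on an object; FORCE is the grip in N (left out, the last holds). Time passes only in rows, so rows that repeat a pose let the fingers close. It gives the time, the measured TCP pose, the force, the opening and the grip force at its end, in the units of the state.
- get_obs(): the state, without advancing time (a new reading comes with each control period).
- grab_frame(name): name is "side" or "top"; returns (picture, depth): 384x512x3 uint8, red, green, blue; 384x512 float32, m along the optical axis (not along the pixel's ray), 0 where there is no reading.
- calibration(name): a dict with "K" (3x3 intrinsics, pixels), "rvec" (rotation vector, rad) and "tvec" (3), from world to camera coordinates, as OpenCV has them. Camera axes: x right, y down, z forward; pixel columns grow to the right and rows downward; lengths in m; the calibration is good to about 2 mm. A picture is of the moment at which its call begins. calibration takes no time and is no camera call.
- hand_in(): hands the job in; it is judged then, once.
The state is a dict: "clock": time; "joints": joint angles; "qvel": joint speeds; "tau": joint torques, N m; "tcp_pos": TCP position; "orientation": TCP orientation; "contact_force": force on the tool from outside, world axes, zero at the start; "moment": the same for the moment, N m; "grip_width": finger opening in m; "gripper_force": force on a finger pad.
Only numpy, scipy, OpenCV 4.12 (cv2) and the standard library are available. Lean on these libraries where they do the work, as an engineer would, in place of code of your own. Each camera call takes 0.05 s, during which the arm holds its last target. There are 200 camera calls.

## Working session

There is one attempt and no reset: what is moved stays moved. The work goes in short steps, Python scripts to look and compute and a shell command to move; the robot and the scene stay as the last step left them, time stands still between calls to the robot, and variables do not carry over. Pictures are saved under pics/ and viewed, at most 10 in all, crops included, and the job is handed in when it is done.

```bash
mkdir -p pics; cat > h.py <<'E'
import numpy as np, cv2
from bench import *
def grab(n):
    p,d=grab_frame(n); return p,d
def world(n,d):
    c=calibration(n);K=np.array(c["K"]);R=cv2.Rodrigues(np.array(c["rvec"],float))[0];t=np.array(c["tvec"],float).ravel()
    v,u=np.mgrid[:d.shape[0],:d.shape[1]]
    P=np.stack([(u-K[0,2])/K[0,0]*d,(v-K[1,2])/K[1,1]*d,d],-1)
    W=(P-t)@R
    W[d==0]=np.nan
    return W
E
python3 - <<'E'
from h import *
for n in("side","top"):
    p,d=grab(n);np.savez(n+".npz",p=p,d=d);cv2.imwrite(f"pics/{n}0.png",cv2.resize(p[:,:,::-1],(768,576)))
    c=calibration(n);R=cv2.Rodrigues(np.array(c["rvec"],float))[0];print(n,-R.T@np.array(c["tvec"]).ravel(),R[2])
o=get_obs();print(o,grip_point_offset)
E
```

```text
side [-0.09009247  0.65611378  1.1009478 ] [ 0.499479   -0.47077317 -0.72725054]
top [0.50295104 0.0055943  1.26465085] [ 0.06740624  0.00570643 -0.99770929]
{'clock': 0.1, 'joints': array([ 1.04388995,  0.47771342,  0.02231258,  1.55635499, -0.01148345,
        1.10931533, -0.08314598]), 'qvel': array([-0.00089918, -0.00050524, -0.00027471, -0.00117036, -0.00142281,
       -0.0004167 ,  0.00011683]), 'tau': array([ 4.97357207e-03, -5.97752881e+01,  1.61375787e+00, -2.81952435e+01,
        1.28469543e-02,  5.02397350e-03, -1.89336367e-05]), 'tcp_pos': array([ 0.27426607, -0.61613372,  0.20752407]), 'orientation': array([-3.07140003e+00, -6.52742669e-01,  7.28829167e-04]), 'contact_force': array([-0.85653496,  0.64748095,  0.44193776]), 'moment': array([-0.02311875,  0.02506904, -0.03962276]), 'gripper_force': 0.0, 'grip_width': 0.08511661811268509} -0.0187
```

View pics/top0.png

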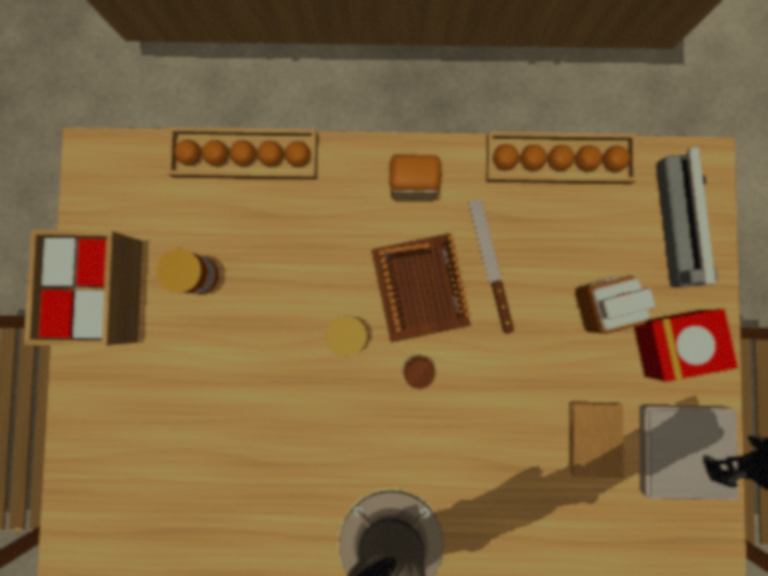

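View pics/side0.png

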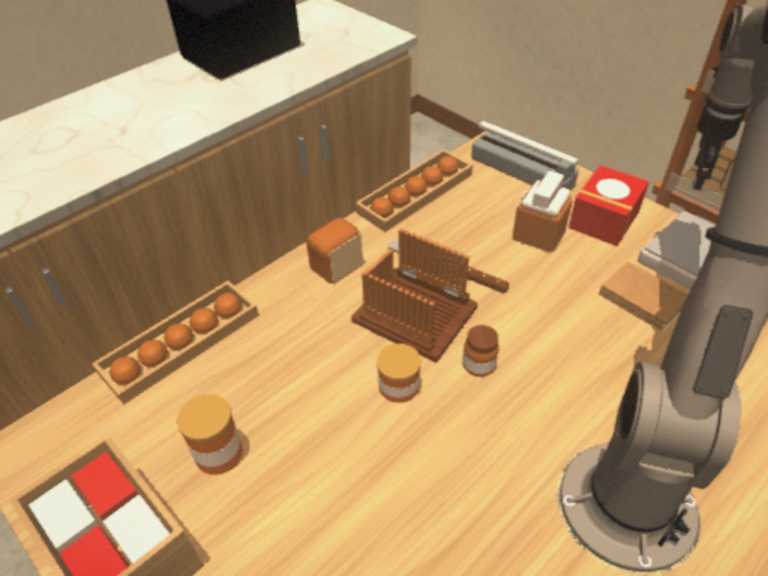

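The top view shows the guide at about (420,285), with its stop at the far end (410,250). The stop wall is on the left (390,290), the other wall on the right (455,275), and the knife, loaf, jar and tin lie where described. The side view agrees. Next I'll measure the guide.

```bash
python3 - <<'E'
from h import *
z=np.load("top.npz");p,d=z["p"],z["d"];W=world("top",d)
hsv=cv2.cvtColor(p,cv2.COLOR_RGB2HSV)
z2=W[...,2]
reg=np.zeros(d.shape,bool);reg[150:232,240:318]=1
m=(z2>.012)&(z2<.03)&reg
pts=W[m][:,:2]
print("board n",m.sum(), "zmed",np.nanmedian(z2[m]))
# edge-robust: minAreaRect of largest component
mm=((z2>.012)&reg).astype(np.uint8)
n,l,s,c=cv2.connectedComponentsWithStats(mm);k=1+np.argmax(s[1:,4]);
b=W[(l==k)&(z2<.03)][:,:2].astype(np.float32)
r=cv2.minAreaRect(b*1000);print("rect",r)
for nm in("top","side"):
    zz=np.load(nm+".npz");Wn=world(nm,zz["d"]);
    t=Wn[(Wn[...,2]>.125)&(Wn[...,2]<.2)&(abs(Wn[...,0]-r[0][0]/1000)<.13)&(abs(Wn[...,1]-r[0][1]/1000)<.13)]
    print(nm,len(t))
    np.save(nm+"t.npy",t)
    a=np.deg2rad(r[2]); 
    if a>np.pi/4:a-=np.pi/2
    e=np.array([[np.cos(a),np.sin(a)],[-np.sin(a),np.cos(a)]])
    g=(t[:,:2]-np.array(r[0])/1000)@e.T
    print("yaw",a, "hist y",np.histogram(g[:,1],np.arange(-.1,.101,.01))[0],"x range",g[:,0].min(),g[:,0].max(),"z",np.percentile(t[:,2],[5,50,95]))
    for sgn in(1,-1):
        q=g[(g[:,1]*sgn>.05)&(t[:,2]>.135)]
        if len(q)>10:
            f=cv2.fitLine(q.astype(np.float32),cv2.DIST_HUBER,0,.001,.001).ravel();print(sgn,len(q),q.mean(0),f[1]/f[0],q[:,0].min(),q[:,0].max())
# others
for nm,(u0,u1,v0,v1),lo in(("loaf",(255,298,98,136),.08),("jar",(265,295,233,262),.07),("tin",(213,250,205,242),.065)):
    s=np.zeros(d.shape,bool);s[v0:v1,u0:u1]=1;q=W[s&(z2>lo)];print(nm,np.percentile(q,[2,50,98],axis=0).round(3).tolist())
E
```

```text
board n 2596 zmed 0.021401951961486462
rect ((579.5811767578125, -57.277099609375), (220.11044311523438, 187.97305297851562), 12.896682739257812)
top 446
yaw 0.2250895763851702 hist y [  0   0  98 106   0   0   0   9  10  11  10   9  11  11  11  11  52  97
   0   0] x range -0.08452127514754192 0.08584983763648037 z [0.12924356 0.1527272  0.16645161]
1 153 [0.00978741 0.07018161] -0.0057070847 -0.08452127514754192 0.08584983763648037
-1 181 [ 0.00297348 -0.07090671] -0.0035924464 -0.08419834410041083 0.08377099120882536
side 1024
yaw 0.2250895763851702 hist y [  0   0 112 380   0   0   0   8  14  12  13  11  15  19  10   9  30 365
  26   0] x range -0.08533544851204095 0.08767795629844409 z [0.12680956 0.14525032 0.1652835 ]
1 314 [0.00167691 0.07480487] -0.015655607 -0.08497244215576548 0.08767795629844409
-1 397 [-0.00233513 -0.0676992 ] 0.0032700894 -0.08533544851204095 0.08596656987641771
loaf [[0.782, -0.09, 0.09], [0.817, -0.038, 0.11], [0.861, 0.015, 0.116]]
jar [[0.36, -0.082, 0.084], [0.389, -0.054, 0.09], [0.417, -0.027, 0.095]]
tin [[0.43, 0.067, 0.082], [0.467, 0.106, 0.086], [0.505, 0.143, 0.091]]
```

```bash
python3 -m pendant '{"translation":[[0,0,2],[0,0,3.7],[1.4,2,3.7],[2.8,4,3.7],[4.2,5.8,3.7],[5.6,7.7,3.7],[7,9.6,3.7],[8.4,11.5,3.7],[9.8,13.4,3.7],[11.2,15.4,3.7],[12.6,17.3,3.7],[14,19.2,3.7]],"delta_rot":[[0,0,0],[0,0,0],[0,0,-1],[0,0,-2.2],[0,0,-2.2],[0,0,-2.2],[0,0,-2.2],[0,0,-2.2],[0,0,-2.2],[0,0,-2.2],[0,0,-2.2],[0,0,-2.2]]}' 0
python3 -m pendant '{"translation":[[1.4,1.9,0],[2.86,3.9,0],[2.86,3.9,0]],"delta_rot":[[0,0,0],[0,0,0],[0,0,0]]}'
```

```text
clock: 1.6
tcp_pos: [0.6251, -0.1351, 0.3006]
orientation: [3.121, 0.355, -0.001]
contact_force: [0.3, 0.0, 0.1]
grip_width: -0.0
gripper_force: 0.0
clock: 1.98
tcp_pos: [0.6972, -0.0316, 0.2992]
orientation: [-3.115, -0.37, 0.002]
contact_force: [-0.3, -0.1, 0.8]
grip_width: -0.0001
gripper_force: 0.0
```

```bash
python3 -m pendant '{"translation":[[0,0,-2],[0,0,-4],[0,0,-6],[0,0,-7.4],[0,0,-7.4],[0,0,-7.4]],"delta_rot":[[0,0,0],[0,0,0],[0,0,0],[0,0,0],[0,0,0],[0,0,0]]}'
cat >> h.py <<'E'
C=np.array([.5796,-.0573]);A=.2251
E=np.array([[np.cos(A),-np.sin(A)],[np.sin(A),np.cos(A)]])
def tow(g): return C+E@np.array(g)/1000
def tog(w): return E.T@(np.array(w)[:2]-C)*1000
E
python3 - <<'E'
from h import *
o=get_obs();print(o["tcp_pos"],tog(o["tcp_pos"]),o["contact_force"])
c=np.array([.275+16.86*.025,-.617+23.1*.025])
c=o["tcp_pos"][:2]
for q in np.deg2rad([-5,5,15,25,35,45,55,65,75,83,90]):
    n=np.array([np.cos(q),-np.sin(q)]);s=11*abs(n[0])+14.5*abs(n[1])
    g=np.array([78,68])+76*np.array([-np.sin(q),-np.cos(q)])+(9+s)*n
    print(int(np.rad2deg(q)),g.round(),((tow(g)-c)/.025).round(2))
E
```

```text
clock: 2.72
tcp_pos: [0.6969, -0.0397, 0.1175]
orientation: [3.121, 0.355, 0.003]
contact_force: [0.4, 0.4, 0.2]
grip_width: -0.0001
gripper_force: 0.0
[ 0.69685896 -0.03966896  0.11751125] [118.23604556  -8.98641069] [0.44580846 0.35545388 0.21200183]
-5 [106.  -6.] [-0.51  0.01]
5 [ 93. -10.] [-1.   -0.25]
14 [ 81. -11.] [-1.43 -0.43]
25 [ 69. -11.] [-1.91 -0.54]
35 [56. -9.] [-2.42 -0.57]
45 [43. -5.] [-2.96 -0.51]
55 [31.  2.] [-3.49 -0.34]
65 [20. 12.] [-4.   -0.07]
75 [11. 23.] [-4.46  0.31]
83 [ 6. 34.] [-4.78  0.68]
90 [ 2. 44.] [-5.01  1.05]
```

```bash
python3 -m pendant '{"translation":[[-0.5,0,0],[-1,-0.25,0],[-1.43,-0.43,0],[-1.9,-0.54,0],[-2.4,-0.57,0],[-2.95,-0.5,0],[-3.5,-0.34,0],[-4,-0.07,0],[-4.45,0.3,0],[-4.78,0.68,0],[-5,1.05,0],[-5.0,1.15,0]],"delta_rot":[[0,0,0],[0,0,0],[0,0,0],[0,0,0],[0,0,0],[0,0,0],[0,0,0],[0,0,0],[0,0,0],[0,0,0],[0,0,0],[0,0,0]]}'
python3 -m pendant '{"translation":[[0,0.1,0],[0,0.1,0],[0,0.1,0]],"delta_rot":[[0,0,0],[0,0,0],[0,0,0]]}'
python3 - <<'E'
from h import *
o=get_obs();print(tog(o["tcp_pos"]),o["contact_force"])
p,d=grab("top");W=world("top",d);z=W[...,2]
q=W[(z>.13)&(z<.15)];g=(q[:,:2]-C)@E*1000;g=g[(abs(g)<100).all(1)&(g[:,1]>0)]
print(np.histogram(g[:,1],np.arange(0,90,8)))
cv2.imwrite("pics/top1.png",cv2.resize(p[130:240,220:340,::-1],None,fx=5,fy=5))
E
```

```text
clock: 4.22
tcp_pos: [0.5704, -0.0094, 0.1158]
orientation: [-3.121, -0.358, 0.001]
contact_force: [0.9, -1.9, 0.0]
grip_width: 0.0001
gripper_force: 0.3
clock: 4.6
tcp_pos: [0.5712, -0.008, 0.1159]
orientation: [-3.121, -0.355, -0.0]
contact_force: [0.4, 0.1, -0.0]
grip_width: 0.0002
gripper_force: 0.0
[ 2.82020302 49.95054611] [ 0.44165285  0.09501175 -0.03027841]
(array([0, 0, 0, 0, 0, 0, 0, 0, 0, 0, 0]), array([ 0,  8, 16, 24, 32, 40, 48, 56, 64, 72, 80, 88]))
```

View pics/top1.png

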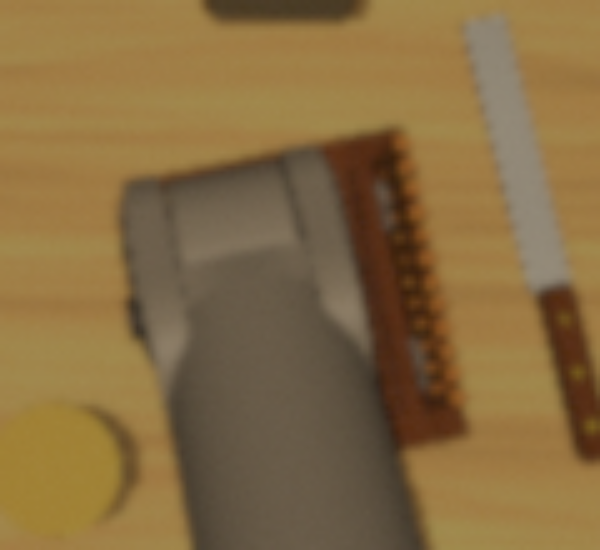

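The arm hides the walls in this view. There is no force yet, so I'll push on gently until the stop seats.

```bash
for i in 1 2 3; do python3 -m pendant '{"translation":[[-0.01,0.06,0],[-0.02,0.12,0],[-0.02,0.12,0]],"delta_rot":[[0,0,0],[0,0,0],[0,0,0]]}' | grep -E "tcp|contact"; done
python3 - <<'E'
from h import *
p,d=grab("side");W=world("side",d);z=W[...,2]
q=W[(z>.10)&(z<.142)];g=(q[:,:2]-C)@E*1000;g=g[(abs(g)<100).all(1)]
h,a,b=np.histogram2d(g[:,0],g[:,1],[np.arange(-90,100,20),np.arange(-90,100,10)]);print(h.astype(int))
cv2.imwrite("pics/side1.png",cv2.resize(p[130:250,200:350,::-1],None,fx=5,fy=5))
E
```

```text
tcp_pos: [0.5708, -0.0062, 0.116]
contact_force: [0.8, -5.2, -0.5]
tcp_pos: [0.5702, -0.0038, 0.1163]
contact_force: [-0.4, -6.6, 1.4]
tcp_pos: [0.5697, -0.0011, 0.1165]
contact_force: [-0.9, -8.6, 4.9]
[[ 0  4 34  4  0  0  0  0  0  0  0  0  0  0  0  0 12 35]
 [ 0  4 43  4  0  0  0  0  0  0  0  0  0  0  0  0 14 40]
 [ 0  2 38  6  0  0  0  0  0  0  0  0  0  0  0  0  6 43]
 [ 0  2 44  4  0  0  0  0  0  0  0  0  0  0  0  0  3 46]
 [ 0  0 38  9  0  0  0  0  0  0  0  0  0  0  0  0  5 48]
 [ 0  0 30  7  0  0  0  0  0  0  0  0  0  0  0  0  5 34]
 [ 0  6 19  2  0  0  0  0  0  0  0  0  0  0  0  0  9 45]
 [ 0  0  0  0  0  0  0  0  0  0  0  0  0  0  0  0  8 34]
 [ 0  0  0  0  0  0  0  0  0  0  0  0  0  0  0  0  4 32]]
```

View pics/side1.png

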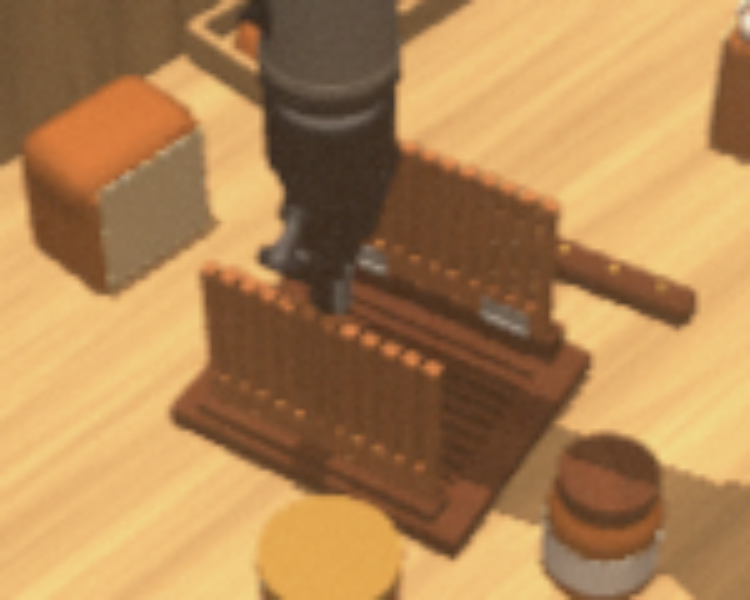

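The side view shows the stop no longer across the far end, with both walls upright. The finger is pressing the folded stop against its wall, around (330,300). Next I'll back off, lift and cross over.

```bash
python3 -m pendant '{"translation":[[0.12,-0.5,0],[0.24,-1.0,0],[0.24,-1.0,1.8],[0.24,-1.0,3.6],[0.24,-1,3.6],[0.24,-1.0,3.6]],"delta_rot":[[0,0,0],[0,0,0],[0,0,0],[0,0,0],[0,0,0],[0,0,0]]}'
python3 - <<'E'
from h import *
o=get_obs();print(tog(o["tcp_pos"]),o["contact_force"])
p,d=grab("side");W=world("side",d);z=W[...,2]
def rep(lo,hi):
    q=W[(z>lo)&(z<hi)];g=(q[:,:2]-C)@E*1000;return g[(abs(g)<105).all(1)]
g=rep(.137,.2)
for s in(1,-1):
    q=g[(g[:,1]*s>50)&(abs(g[:,1])<95)];f=cv2.fitLine(q.astype(np.float32),cv2.DIST_HUBER,0,.1,.01).ravel();print(s,len(q),q.mean(0),f[1]/f[0],q[:,0].min(),q[:,0].max())
cv2.imwrite("pics/side2.png",cv2.resize(p[130:250,200:350,::-1],None,fx=5,fy=5))
x0=o["tcp_pos"]
t=tow([15,125]);print("to outside",(t-x0[:2])/.025)
E
```

```text
clock: 6.58
tcp_pos: [0.5752, -0.0239, 0.2054]
orientation: [-3.121, -0.355, 0.001]
contact_force: [-0.4, -0.8, -0.6]
grip_width: 0.0001
gripper_force: 0.0
[ 3.1645611  33.49062975] [-0.37175438 -0.75057679 -0.55573671]
1 308 [ 1.25972095 76.69217669] -0.00050905236 -85.79399708181062 85.14883367596913
-1 305 [-18.56472982 -67.22093229] -0.0040691746 -85.7223882570298 51.35396588801123
to outside [-0.35553564  3.67369873]
```

View pics/side2.png

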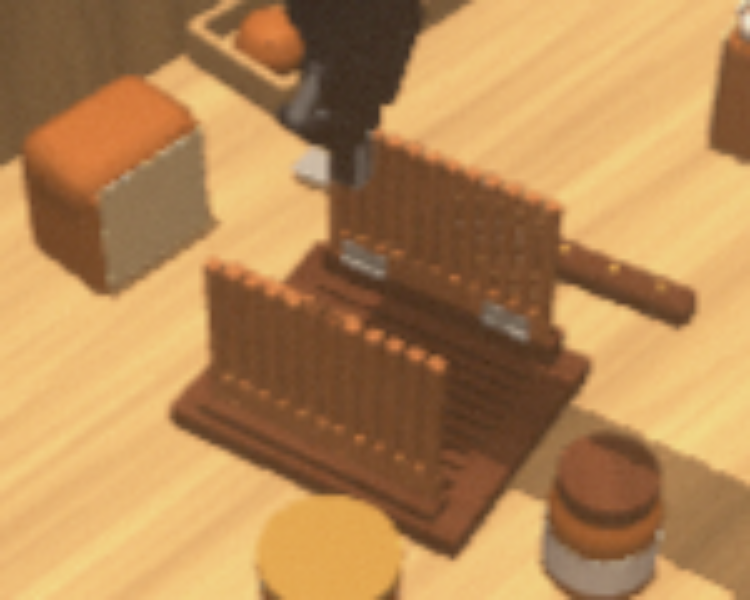

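The side view shows the channel's far end open and the stop hidden behind its wall. I'll cross over to the outside of that wall and check the stop from above.

```bash
python3 -m pendant '{"translation":[[-0.2,1.8,0],[-0.36,3.67,0],[-0.36,3.67,-0.5],[-0.36,3.67,-2],[-0.36,3.67,-3.1],[-0.36,3.67,-3.1],[-0.36,3.67,-3.1]],"delta_rot":[[0,0,0],[0,0,0],[0,0,0],[0,0,0],[0,0,0],[0,0,0],[0,0,0]]}'
python3 - <<'E'
from h import *
o=get_obs();print(tog(o["tcp_pos"]),o["contact_force"])
for n in("top",):
    p,d=grab(n);W=world(n,d);z=W[...,2]
    q=W[(z>.10)&(z<.149)];g=(q[:,:2]-C)@E*1000;g=g[(abs(g)<100).all(1)]
    h,a,b=np.histogram2d(g[:,0],g[:,1],[np.arange(-100,101,20),np.arange(30,100,5)]);print(h.astype(int))
c=o["tcp_pos"]
for th in [0,8,16,24,32,40,48,56,64,72,80,86,90]:
    r=np.deg2rad(th);h=95-20*th/90
    y=68+2-h*np.sin(r)+10*np.cos(r)+10*np.cos(r);zz=31+h*np.cos(r)+10*np.sin(r)
    print(th,round(y),round(zz),((np.r_[tow([15,y]),zz/1000]-c)/.025).round(2).tolist())
E
```

```text
clock: 7.5
tcp_pos: [0.5668, 0.0675, 0.1287]
orientation: [-3.121, -0.355, -0.0]
contact_force: [1.0, 0.8, 0.5]
grip_width: 0.0001
gripper_force: 0.0
[ 15.37407009 124.48935778] [1.00767248 0.81317183 0.47368839]
[[ 0  0  0  0  0  0  0  0  0  0  0  0  0]
 [ 0  0  0  0  0  0  0  0  0  0  0  0  0]
 [ 0  0  0  0  0  0  0  0  0  0  0  0  0]
 [ 0  0  0  0  0  0  0  0  2  0  0  0  0]
 [ 0  0  0  0  0  0  9  7  0  0  0  0  0]
 [ 0  0  0  0  0  0  7  3  1  0  0  0  0]
 [ 0  0  0  0  0  0  6  1  1  0  0  0  0]
 [ 0  0  0  0  0  0 11  9  3  0  0  0  0]
 [ 0  0  0  0  0  0  8 10  2  2  0  0  0]
 [ 0  0  0  0  0  0  0  0  1  0  0  0  0]]
0 90 126 [0.29, -1.35, -0.11]
8 77 125 [0.41, -1.86, -0.16]
16 64 122 [0.53, -2.36, -0.28]
24 52 117 [0.63, -2.84, -0.47]
32 40 111 [0.74, -3.28, -0.71]
40 30 103 [0.83, -3.69, -1.01]
48 21 95 [0.91, -4.05, -1.35]
56 13 85 [0.98, -4.36, -1.73]
64 6 75 [1.04, -4.62, -2.13]
72 1 65 [1.09, -4.82, -2.55]
80 -3 54 [1.12, -4.96, -2.98]
86 -4 46 [1.14, -5.03, -3.3]
90 -5 41 [1.14, -5.05, -3.51]
```

The stop lies flat along the wall (guide y 60–68). Next I'll fold the wall, staying on its outer face.

```bash
python3 -m pendant '{"translation":[[0.2,-0.9,-0.1],[0.29,-1.35,-0.11],[0.41,-1.86,-0.16],[0.53,-2.36,-0.28],[0.63,-2.84,-0.47],[0.74,-3.28,-0.71],[0.83,-3.69,-1.01],[0.91,-4.05,-1.35],[0.98,-4.36,-1.73],[0.98,-4.36,-1.73]],"delta_rot":[[0,0,0],[0,0,0],[0,0,0],[0,0,0],[0,0,0],[0,0,0],[0,0,0],[0,0,0],[0,0,0],[0,0,0]]}'
python3 - <<'E'
from h import *
o=get_obs();print(tog(o["tcp_pos"]),o["contact_force"])
p,d=grab("side")
cv2.imwrite("pics/side3.png",cv2.resize(p[130:250,200:350,::-1],None,fx=5,fy=5))
E
```

```text
clock: 8.8
tcp_pos: [0.59, -0.0416, 0.0838]
orientation: [-3.121, -0.355, 0.004]
contact_force: [0.6, 0.6, -0.3]
grip_width: 0.0002
gripper_force: 0.0
[13.65550852 13.00181342] [ 0.5747362   0.55504057 -0.32372227]
```

View pics/side3.png

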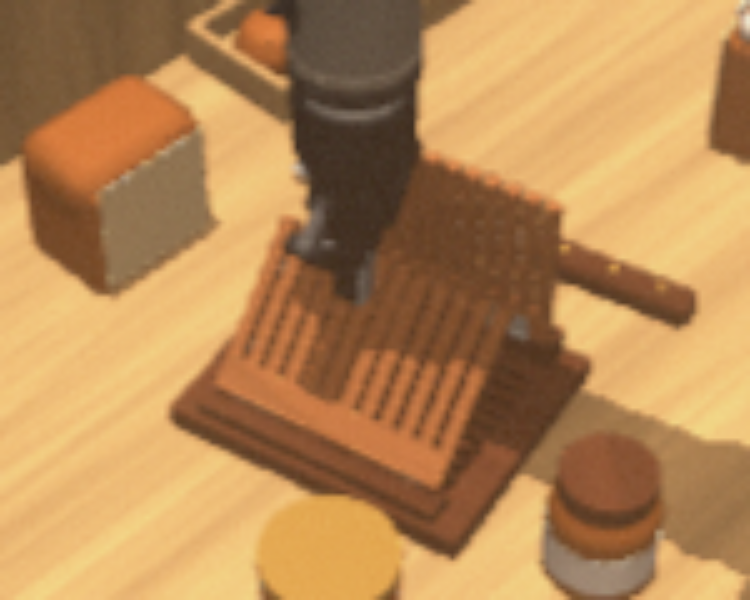

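The wall is about halfway down at (370,340), the stop underneath and the finger on its face. I'll carry on to flat.

```bash
python3 -m pendant '{"translation":[[0.06,-0.26,-0.4],[0.11,-0.46,-0.82],[0.14,-0.6,-1.25],[0.16,-0.67,-1.57],[0.16,-0.69,-1.72],[0.16,-0.69,-1.78],[0.16,-0.69,-1.82],[0.16,-0.69,-1.86],[0.16,-0.69,-1.86]],"delta_rot":[[0,0,0],[0,0,0],[0,0,0],[0,0,0],[0,0,0],[0,0,0],[0,0,0],[0,0,0],[0,0,0]]}'
```

```text
clock: 9.98
tcp_pos: [0.5951, -0.0584, 0.0388]
orientation: [3.121, 0.356, 0.0]
contact_force: [0.4, 0.7, 0.4]
grip_width: -0.0003
gripper_force: 0.2
```

```bash
for i in 1 2; do python3 -m pendant '{"translation":[[0,0,-0.06],[0,0,-0.12],[0,0,-0.12]],"delta_rot":[[0,0,0],[0,0,0],[0,0,0]]}' | grep -E "tcp|contact"; done
python3 - <<'E'
from h import *
p,d=grab("side");W=world("side",d)
g=(W[...,:2]-C)@E*1000;z=W[...,2]*1000
for y in range(-60,80,15):
    m=(abs(g[...,1]-y)<5)&(abs(g[...,0]+40)<35);print(y,m.sum(),np.percentile(z[m],[10,50,90]).round(1) if m.any() else "")
E
```

```text
tcp_pos: [0.595, -0.0583, 0.0355]
contact_force: [-0.4, 0.3, 0.8]
tcp_pos: [0.5949, -0.0583, 0.0325]
contact_force: [0.7, -0.2, -0.1]
-60 164 [ 49.3  90.  152.2]
-45 42 [22.9 61.3 64.5]
-30 50 [24.2 58.8 62.5]
-15 82 [ 51.8  59.1 339.6]
0 140 [ 50.1 214.9 340.9]
15 247 [ 50.7 266.7 501.9]
30 291 [ 49.4 409.8 516.7]
45 723 [364.2 435.6 486.7]
60 60 [41.2 43.9 47.9]
75 94 [30.3 34.6 44.4]
```

```bash
python3 - <<'E'
from h import *
o=get_obs();print(tog(o["tcp_pos"]))
p,d=grab("side")
cv2.imwrite("pics/side4.png",cv2.resize(p[140:240,220:340,::-1],None,fx=6,fy=6,interpolation=cv2.INTER_CUBIC))
E
```

```text
[14.56524668 -4.32620021]
```

View pics/side4.png

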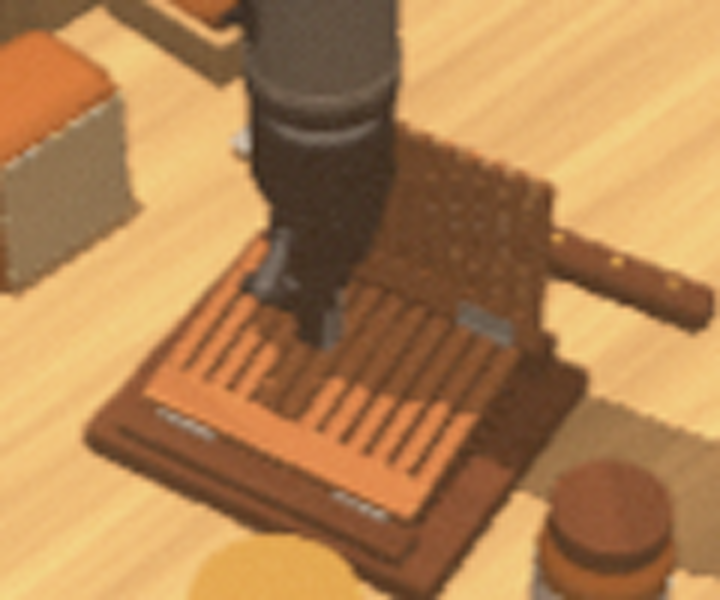

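```bash
python3 - <<'E'
from h import *
p,d=grab("side");W=world("side",d);c=calibration("side")
o=get_obs();t=o["tcp_pos"]
q=[t,t+[0,0,.02],t+[0,0,.04]]+[np.r_[tow([x,y]),zz/1000] for x,y,zz in((85,-54,41),(-85,-54,41),(-85,68,41),(85,68,41),(-85,-52,63))]
print(cv2.projectPoints(np.array(q),np.array(c["rvec"],float),np.array(c["tvec"],float),np.array(c["K"]),None)[0].reshape(-1,2)-[220,140])
for u,v in((325,330),(325,345),(325,365),(270,285),(400,330),(490,350),(455,390),(410,500),(160,390),(210,310)):
    w=W[int(v/6+140),int(u/6+220)];print((u,v),tog(w).round(),round(w[2]*1000))
E
```

```text
[[52.99979045 60.71013022]
 [53.04536432 56.61935936]
 [53.09186768 52.44515653]
 [43.13460413 42.26719905]
 [86.44898108 61.23258963]
 [68.03439978 85.34673498]
 [23.45239064 64.37078417]
 [86.5852578  57.06097041]]
(325, 330) [5. 6.] 75
(325, 345) [6. 4.] 62
(325, 365) [5. 5.] 49
(270, 285) [10. 53.] 150
(400, 330) [-21. -28.] 59
(490, 350) [-69. -43.] 58
(455, 390) [-66.  -9.] 53
(410, 500) [-82.  63.] 46
(160, 390) [76. 66.] 41
(210, 310) [78.  8.] 56
```

```bash
python3 -m pendant '{"translation":[[0,0,0.5],[0,0,1],[0,0,2],[0,0,3],[0,0,3]],"delta_rot":[[0,0,0],[0,0,0],[0,0,0],[0,0,0],[0,0,0]]}'
python3 - <<'E'
from h import *
p,d=grab("side");W=world("side",d)
g=(W[...,:2]-C)@E*1000;z=W[...,2]*1000
for x in(-75,-45,-15,15,45,75):
    print(x,[(y,np.median(z[m]).round(1)) for y in range(-50,80,12) if (m:=(abs(g[...,1]-y)<4)&(abs(g[...,0]-x)<12)&(z<100)).sum()>4])
cv2.imwrite("pics/side5.png",cv2.resize(p[140:240,220:340,::-1],None,fx=6,fy=6,interpolation=cv2.INTER_CUBIC))
E
```

```text
clock: 11.5
tcp_pos: [0.597, -0.0584, 0.1106]
orientation: [3.121, 0.355, 0.008]
contact_force: [0.5, 0.1, -0.6]
grip_width: -0.0005
gripper_force: 0.0
-75 [(-50, np.float64(23.3)), (-38, np.float64(58.5)), (-26, np.float64(57.3)), (-14, np.float64(54.6)), (-2, np.float64(53.2)), (10, np.float64(51.1)), (22, np.float64(50.0)), (34, np.float64(47.1)), (46, np.float64(43.7)), (58, np.float64(43.7)), (70, np.float64(39.8))]
-45 [(-50, np.float64(60.4)), (-38, np.float64(59.5)), (-26, np.float64(59.4)), (-14, np.float64(56.5)), (-2, np.float64(54.9)), (10, np.float64(50.7)), (22, np.float64(50.4)), (34, np.float64(47.6)), (46, np.float64(46.2)), (58, np.float64(44.6)), (70, np.float64(38.7))]
-15 [(-38, np.float64(59.6)), (-26, np.float64(58.5)), (-14, np.float64(56.3)), (-2, np.float64(53.7)), (10, np.float64(52.5)), (22, np.float64(50.0)), (34, np.float64(48.4)), (46, np.float64(46.2)), (58, np.float64(44.8)), (70, np.float64(40.8))]
15 [(-50, np.float64(60.7)), (-38, np.float64(61.4)), (-26, np.float64(59.0)), (-14, np.float64(54.7)), (-2, np.float64(54.6)), (10, np.float64(50.8)), (22, np.float64(49.6)), (34, np.float64(48.6)), (46, np.float64(46.2)), (58, np.float64(45.2)), (70, np.float64(39.2))]
45 [(-38, np.float64(61.4)), (-26, np.float64(57.8)), (-14, np.float64(56.9)), (-2, np.float64(55.5)), (10, np.float64(53.3)), (22, np.float64(49.9)), (34, np.float64(48.7)), (46, np.float64(47.1)), (58, np.float64(43.6)), (70, np.float64(40.3))]
75 [(-38, np.float64(61.1)), (-26, np.float64(58.0)), (-14, np.float64(56.2)), (-2, np.float64(54.2)), (10, np.float64(51.7)), (22, np.float64(49.9)), (34, np.float64(48.1)), (46, np.float64(47.5)), (58, np.float64(44.6)), (70, np.float64(35.8))]
```

View pics/side5.png

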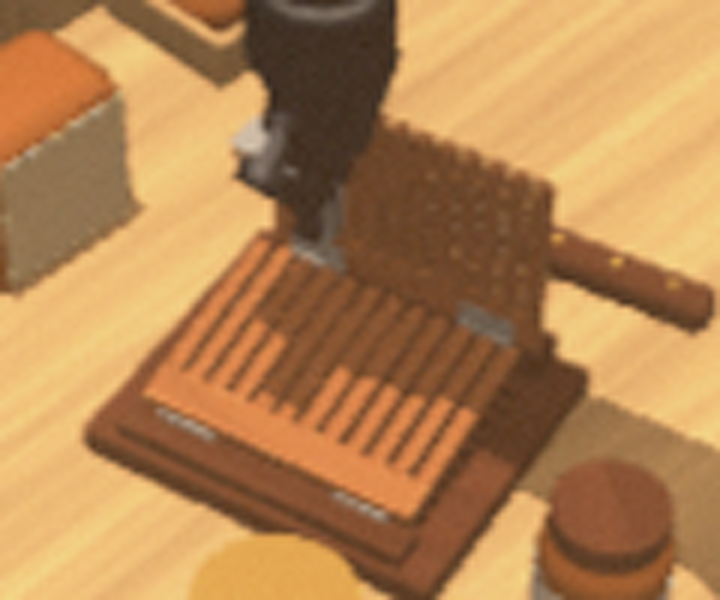

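```bash
python3 -m pendant '{"translation":[[-0.7,-0.15,0],[-1.37,-0.31,0],[-1.37,-0.31,-1],[-1.37,-0.31,-1.9],[-1.37,-0.31,-1.9]],"delta_rot":[[0,0,0],[0,0,0],[0,0,0],[0,0,0],[0,0,0]]}' | grep -E "tcp|contact"
for i in 1 2 3 4; do python3 -m pendant '{"translation":[[0,0,-0.1],[0,0,-0.2]],"delta_rot":[[0,0,0],[0,0,0]]}' | grep -E "tcp|contact"; done
python3 - <<'E'
from h import *
p,d=grab("side");W=world("side",d)
g=(W[...,:2]-C)@E*1000;z=W[...,2]*1000
for x in(-75,-45,45,75):
    print(x,[(y,int(np.median(z[m]))) for y in range(-50,80,12) if (m:=(abs(g[...,1]-y)<4)&(abs(g[...,0]-x)<12)&(z<100)).sum()>4])
E
```

```text
tcp_pos: [0.5585, -0.0661, 0.058]
contact_force: [-0.3, 0.6, -0.5]
tcp_pos: [0.5614, -0.0662, 0.0558]
contact_force: [0.4, -0.7, 0.5]
tcp_pos: [0.5609, -0.0662, 0.0503]
contact_force: [0.8, 0.3, 0.5]
tcp_pos: [0.5608, -0.0662, 0.045]
contact_force: [0.2, 0.6, -0.6]
tcp_pos: [0.5607, -0.0662, 0.04]
contact_force: [-0.8, 0.0, -0.9]
-75 [(-50, 23), (-38, 59), (-26, 56), (-14, 55), (-2, 51), (10, 49), (22, 49), (34, 46), (46, 46), (58, 43), (70, 39)]
-45 [(-38, 60), (-26, 58), (-14, 56), (-2, 53), (10, 53), (22, 50), (34, 47), (46, 45), (58, 44), (70, 41)]
45 [(-38, 63), (-26, 57), (-14, 55), (-2, 54), (10, 52), (22, 50), (34, 47), (46, 47), (58, 44), (70, 39)]
75 [(-38, 62), (-26, 60), (-14, 57), (-2, 54), (10, 51), (22, 51), (34, 49), (46, 45), (58, 45), (70, 39)]
```

```bash
for i in 1 2 3; do python3 -m pendant '{"translation":[[0,0,-0.1],[0,0,-0.2]],"delta_rot":[[0,0,0],[0,0,0]]}' | grep -E "tcp|contact"; done
python3 - <<'E'
from h import *
for n in("side","top"):
    p,d=grab(n);W=world(n,d)
    g=(W[...,:2]-C)@E*1000;z=W[...,2]*1000
    for x in(-75,-45,45,75):
        print(x,[(y,int(np.median(z[m]))) for y in range(-50,80,12) if (m:=(abs(g[...,1]-y)<4)&(abs(g[...,0]-x)<12)&(z<100)).sum()>4])
cv2.imwrite("pics/top2.png",cv2.resize(p[130:240,220:340,::-1],None,fx=5,fy=5))
E
```

```text
tcp_pos: [0.5608, -0.0662, 0.035]
contact_force: [-0.3, 0.3, -0.8]
tcp_pos: [0.5609, -0.0664, 0.0301]
contact_force: [-0.2, -0.6, 1.1]
tcp_pos: [0.5609, -0.0663, 0.0251]
contact_force: [0.2, -1.2, 1.1]
-75 [(-50, 25), (-38, 49), (-26, 48), (-14, 47), (-2, 47), (10, 45), (22, 46), (34, 41), (46, 43), (58, 41), (70, 38)]
-45 [(-50, 49), (-38, 50), (-26, 49), (-14, 47), (-2, 47), (10, 47), (22, 43), (34, 43), (46, 43), (58, 43), (70, 38)]
45 [(-50, 49), (-38, 50), (-26, 50), (-14, 49), (-2, 48), (10, 47), (22, 45), (34, 45), (46, 43), (58, 43), (70, 39)]
75 [(-38, 49), (-26, 49), (-14, 49), (-2, 48), (10, 46), (22, 45), (34, 44), (46, 42), (58, 44), (70, 37)]
-75 [(34, 42), (46, 44), (58, 41), (70, 37)]
-45 [(34, 44), (46, 42), (58, 42), (70, 35)]
45 [(34, 43), (46, 42), (58, 41), (70, 36)]
75 [(-50, 50), (-38, 48), (-26, 47), (-14, 46), (-2, 48), (10, 46), (22, 44), (34, 42), (46, 43), (58, 42), (70, 32)]
```

```bash
for i in 1 2 3; do python3 -m pendant '{"translation":[[0,0,-0.05],[0,0,-0.1],[0,0,-0.1]],"delta_rot":[[0,0,0],[0,0,0],[0,0,0]]}' | grep -E "tcp|contact"; done
python3 - <<'E'
from h import *
for n in("side",):
    p,d=grab(n);W=world(n,d)
    g=(W[...,:2]-C)@E*1000;z=W[...,2]*1000
    for x in(-75,-45,45,75):
        print(x,[(y,int(np.median(z[m]))) for y in range(-50,80,12) if (m:=(abs(g[...,1]-y)<4)&(abs(g[...,0]-x)<12)&(z<100)).sum()>4])
E
```

```text
tcp_pos: [0.5607, -0.0661, 0.0226]
contact_force: [0.0, 0.4, -0.2]
tcp_pos: [0.5607, -0.0661, 0.02]
contact_force: [-0.4, 0.2, -0.5]
tcp_pos: [0.5608, -0.0662, 0.0181]
contact_force: [-3.0, -0.3, 7.3]
-75 [(-50, 35), (-38, 40), (-26, 39), (-14, 39), (-2, 39), (10, 42), (22, 41), (34, 40), (46, 40), (58, 40), (70, 36)]
-45 [(-50, 40), (-38, 40), (-26, 41), (-14, 41), (-2, 41), (10, 41), (22, 41), (34, 41), (46, 41), (58, 42), (70, 40)]
45 [(-50, 40), (-38, 41), (-26, 40), (-14, 41), (-2, 42), (10, 41), (22, 41), (34, 42), (46, 42), (58, 43), (70, 37)]
75 [(-38, 39), (-26, 42), (-14, 42), (-2, 40), (10, 41), (22, 39), (34, 40), (46, 41), (58, 43), (70, 37)]
```

View pics/top2.png

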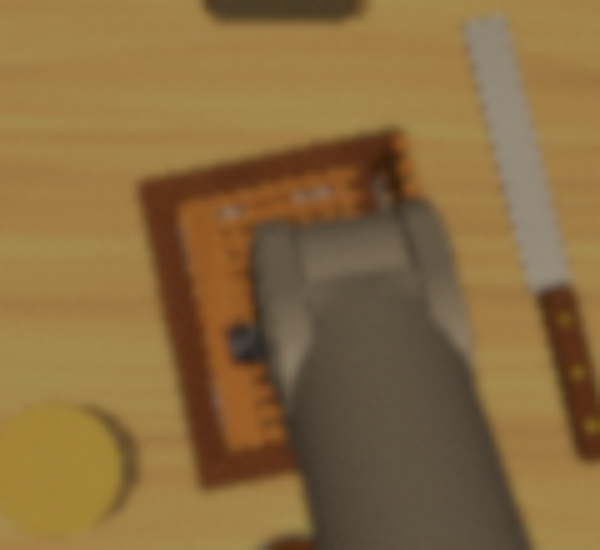

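The low wall now lies flat at 41 mm all over. The hand only bears about 22 mm above the reported tip. Next I'll lift and go outside the other wall.

```bash
python3 -m pendant '{"translation":[[0,0,1],[0,0,3],[0,0,5],[0,0,7.4],[0,0,7.4],[0,0,7.4]],"delta_rot":[[0,0,0],[0,0,0],[0,0,0],[0,0,0],[0,0,0],[0,0,0]]}' | grep -E "clock|tcp|contact"
python3 - <<'E'
from h import *
o=get_obs();c=o["tcp_pos"];print(c,tog(c))
print("out",(tow([0,-125])-c[:2])/.025,(.128-c[2])/.025)
c=np.r_[tow([0,-125]),.128]
for th in [0,8,16,24,32,40,48,56,64,72,80,86,90]:
    r=np.deg2rad(th);h=98-23*th/90
    y=-66+h*np.sin(r)-20*np.cos(r);zz=42.5+h*np.cos(r)+10*np.sin(r)-12
    print(th,round(y),round(zz),((np.r_[tow([0,y]),zz/1000]-c)/.025).round(2).tolist())
W=world("side",grab("side")[1]);g=(W[...,:2]-C)@E*1000;z=W[...,2]*1000
for x in(-75,-45,45,75):
        print(x,[(y,int(np.median(z[m]))) for y in range(-50,80,12) if (m:=(abs(g[...,1]-y)<4)&(abs(g[...,0]-x)<12)&(z<100)).sum()>4])
E
```

```text
clock: 16.0
tcp_pos: [0.5603, -0.0661, 0.2022]
contact_force: [0.3, -0.7, 0.5]
[ 0.56030381 -0.06608637  0.20220069] [-20.7705317   -4.25771778]
out [ 1.88786678 -4.52240433] -2.968027721750637
0 -86 128 [-0.35, 1.52, 0.02]
8 -72 127 [-0.47, 2.05, -0.04]
16 -59 124 [-0.59, 2.56, -0.18]
24 -47 118 [-0.7, 3.04, -0.38]
32 -35 112 [-0.8, 3.5, -0.64]
40 -25 104 [-0.89, 3.9, -0.95]
48 -16 95 [-0.98, 4.26, -1.31]
56 -8 86 [-1.05, 4.57, -1.7]
64 -1 75 [-1.1, 4.82, -2.11]
72 4 65 [-1.15, 5.01, -2.54]
80 7 54 [-1.18, 5.14, -2.97]
86 8 46 [-1.19, 5.2, -3.29]
90 9 41 [-1.2, 5.22, -3.5]
-75 [(-50, 35), (-38, 41), (-26, 38), (-14, 41), (-2, 40), (10, 40), (22, 40), (34, 41), (46, 40), (58, 40), (70, 38)]
-45 [(-50, 40), (-38, 41), (-26, 41), (-14, 40), (-2, 40), (10, 41), (22, 41), (34, 40), (46, 41), (58, 42), (70, 37)]
45 [(-50, 40), (-38, 43), (-26, 42), (-14, 41), (-2, 40), (10, 41), (22, 40), (34, 42), (46, 41), (58, 43), (70, 37)]
75 [(-38, 41), (-26, 41), (-14, 41), (-2, 41), (10, 40), (22, 40), (34, 42), (46, 42), (58, 41), (70, 39)]
```

```bash
python3 -m pendant '{"translation":[[0.8,-2,0],[1.6,-4,0],[1.89,-4.52,0],[1.89,-4.52,-0.5],[1.89,-4.52,-2],[1.89,-4.52,-2.97],[1.89,-4.52,-2.97],[1.89,-4.52,-2.97]],"delta_rot":[[0,0,0],[0,0,0],[0,0,0],[0,0,0],[0,0,0],[0,0,0],[0,0,0],[0,0,0]]}' | grep -E "clock|tcp|contact"
python3 -m pendant '{"translation":[[-0.2,0.9,0],[-0.35,1.52,0],[-0.47,2.05,-0.04],[-0.59,2.56,-0.18],[-0.7,3.04,-0.38],[-0.8,3.5,-0.64],[-0.89,3.9,-0.95],[-0.98,4.26,-1.31],[-1.05,4.57,-1.7],[-1.05,4.57,-1.7]],"delta_rot":[[0,0,0],[0,0,0],[0,0,0],[0,0,0],[0,0,0],[0,0,0],[0,0,0],[0,0,0],[0,0,0],[0,0,0]]}'| grep -E "clock|tcp|contact"
python3 -m pendant '{"translation":[[-0.05,0.25,-0.41],[-0.1,0.44,-0.84],[-0.13,0.57,-1.27],[-0.14,0.63,-1.59],[-0.15,0.65,-1.7],[-0.15,0.65,-1.8],[-0.15,0.65,-1.8]],"delta_rot":[[0,0,0],[0,0,0],[0,0,0],[0,0,0],[0,0,0],[0,0,0],[0,0,0]]}'| grep -E "clock|tcp|contact"
python3 - <<'E'
from h import *
W=world("side",grab("side")[1]);g=(W[...,:2]-C)@E*1000;z=W[...,2]*1000
for x in(-75,-45,45,75):
        print(x,[(y,int(np.median(z[m]))) for y in range(-70,80,12) if (m:=(abs(g[...,1]-y)<4)&(abs(g[...,0]-x)<12)&(z<100)).sum()>4])
E
```

```text
clock: 17.05
tcp_pos: [0.6082, -0.1778, 0.1288]
contact_force: [-0.1, 0.6, -0.5]
clock: 18.3
tcp_pos: [0.5807, -0.0639, 0.0846]
contact_force: [-0.9, -0.2, 0.9]
clock: 19.18
tcp_pos: [0.5779, -0.0491, 0.0408]
contact_force: [-0.4, 0.1, -0.6]
-75 [(-70, 43), (-58, 54), (-46, 54), (-34, 49), (-22, 55), (-10, 56), (2, 56), (14, 58), (26, 46), (38, 57), (50, 44), (62, 41), (74, 33)]
-45 [(-58, 55), (-46, 55), (-34, 58), (-22, 59), (-10, 60), (2, 61), (14, 63), (26, 66), (38, 63), (50, 57), (62, 41), (74, 34)]
45 [(2, 61), (14, 63), (26, 65), (38, 64), (50, 61), (62, 41), (74, 34)]
75 [(-46, 56), (-34, 56), (-22, 58), (-10, 59), (2, 62), (14, 64), (26, 64), (38, 65), (50, 62), (62, 41), (74, 33)]
```

Same behaviour as before. I'll press on down, reading the force as I go.

```bash
for i in 1 2 3 4 5; do python3 -m pendant '{"translation":[[0,0,-0.05],[0,0,-0.1],[0,0,-0.1]],"delta_rot":[[0,0,0],[0,0,0],[0,0,0]]}' | grep -E "tcp|contact"; done
python3 - <<'E'
from h import *
W=world("side",grab("side")[1]);g=(W[...,:2]-C)@E*1000;z=W[...,2]*1000
for x in(-75,-45,45,75):
        print(x,[(y,int(np.median(z[m]))) for y in range(-70,80,12) if (m:=(abs(g[...,1]-y)<4)&(abs(g[...,0]-x)<12)&(z<100)).sum()>4])
E
```

```text
tcp_pos: [0.578, -0.0487, 0.0384]
contact_force: [0.1, 0.1, 1.2]
tcp_pos: [0.578, -0.0487, 0.0358]
contact_force: [1.0, -0.8, -0.0]
tcp_pos: [0.578, -0.0488, 0.0333]
contact_force: [0.3, 0.0, -0.1]
tcp_pos: [0.5779, -0.0488, 0.0308]
contact_force: [-0.1, -0.2, -0.6]
tcp_pos: [0.578, -0.0488, 0.0296]
contact_force: [-4.2, 0.6, 13.5]
-75 [(-70, 31), (-58, 52), (-46, 52), (-34, 50), (-22, 52), (-10, 51), (2, 51), (14, 51), (26, 46), (38, 49), (50, 49), (62, 41), (74, 33)]
-45 [(-58, 54), (-46, 52), (-34, 52), (-22, 53), (-10, 52), (2, 52), (14, 52), (26, 53), (38, 53), (50, 50), (62, 42), (74, 34)]
45 [(2, 51), (14, 52), (26, 52), (38, 53), (50, 52), (62, 41), (74, 35)]
75 [(-46, 54), (-34, 51), (-22, 54), (-10, 52), (2, 52), (14, 55), (26, 54), (38, 51), (50, 51), (62, 43), (74, 34)]
```

Flat at 52.5 mm. I'll lift straight up, then check from above.

```bash
python3 -m pendant '{"translation":[[0,0,0.5],[0,0,1.5],[0,0,3.5],[0,0,5.5],[0,0,7.5],[-0.5,-2,8],[-1,-4,8],[-1,-6,8],[-1,-8,8],[-1,-8,8],[-1,-8,8]],"delta_rot":[[0,0,0],[0,0,0],[0,0,0],[0,0,0],[0,0,0],[0,0,0],[0,0,0],[0,0,0],[0,0,0],[0,0,0],[0,0,0]]}'
python3 - <<'E'
from h import *
p,d=grab("top");W=world("top",d);z=W[...,2]
for n in("top","side"):
    Wn=world(n,grab(n)[1]);g=(Wn[...,:2]-C)@E*1000;zz=Wn[...,2]*1000
    for x in(-60,0,60):
        print(n,x,[(y,int(np.median(zz[m]))) for y in range(-64,60,14) if (m:=(abs(g[...,1]-y)<5)&(abs(g[...,0]-x)<12)&(zz<150)).sum()>3])
g=(W[...,:2]-C)@E*1000
b=W[(abs(g)<130).all(-1)&(z>.012)&(z<.06)][:,:2].astype(np.float32)
print(cv2.minAreaRect(b*1000))
cv2.imwrite("pics/top3.png",cv2.resize(p[90:280,200:360,::-1],None,fx=3,fy=3))
E
```

```text
clock: 22.52
tcp_pos: [0.5529, -0.2482, 0.2284]
orientation: [-3.121, -0.355, -0.0]
contact_force: [-0.6, 0.9, 0.2]
grip_width: 0.0
gripper_force: 0.0
top -60 [(-64, 52), (-50, 53), (-36, 52), (-22, 51), (-8, 51), (6, 51), (20, 50), (34, 50), (48, 51)]
top 0 [(-64, 52), (-50, 53), (-36, 52), (-22, 52), (-8, 53), (6, 50), (20, 51), (34, 50), (48, 52)]
top 60 [(-64, 52), (-50, 52), (-36, 52), (-22, 52), (-8, 51), (6, 51), (20, 53), (34, 51), (48, 51)]
side -60 [(-64, 54), (-50, 53), (-36, 51), (-22, 52), (-8, 52), (6, 51), (20, 52), (34, 54), (48, 51)]
side 0 [(-64, 52), (-50, 54), (-36, 53), (-22, 54), (-8, 52), (6, 51), (20, 53), (34, 52), (48, 53)]
side 60 [(-64, 52), (-50, 54), (-36, 54), (-22, 53), (-8, 53), (6, 53), (20, 53), (34, 53), (48, 52)]
((579.4695434570312, -56.48686981201172), (220.14857482910156, 188.21102905273438), 12.8941011428833)
```

View pics/top3.png

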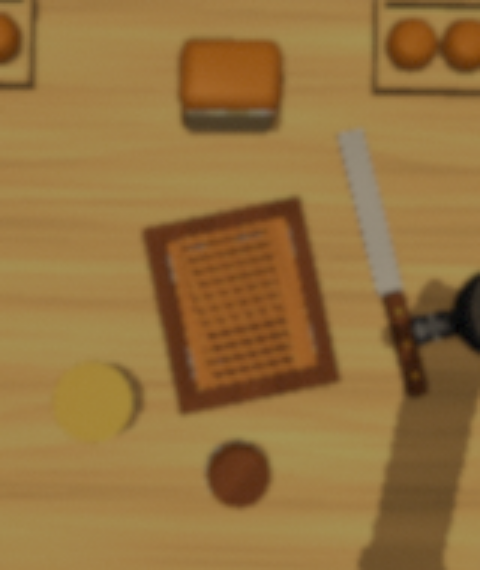

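The guide is folded flat at (240,305), less than 1 mm from where it stood. The bystanders haven't moved and the robot is clear.

```bash
python3 -c "from bench import hand_in; print(hand_in())"
```

```text
the job is handed in; nothing more can be done
None
```

The guide is folded flat in the order you asked (stop, its wall, then the other wall) and sits within 1 mm of where it stood, with nothing around it visibly moved; the robot is clear and the job was handed in at about 23 s, with no verdict returned.

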